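# Set out the snack-bar condiment corner

### The arm

A 6-joint arm with a two-finger parallel gripper is mounted at the origin on the work surface. World frame = base frame: x ahead of the robot, y to its left, z up, the work surface at z = 0. Lengths are in m, angles in rad, forces in N, time in s.
With the tool pointing down it reaches from about 0.35 to 0.775 m from the base axis. Payload 5.5 kg.
Tool frame: the origin (TCP) lies at the very end of the fingers, on their centre line; the grasp point (between the pads) lies 19 mm behind it (env.grasp_offset is the distance from the TCP to the grasp point, in m); z points along the fingers, y is the direction in which the jaws open and shut (so a half turn about z gives the same grasp; the last joint's range is limited). The gripper opens to 85 mm and grips with 20 to 120 N. Pads are 22 mm wide; open, the fingers measure 114 mm over their backs; the gripper's body (76 mm by 85 mm) begins 54 mm behind the grasp point. The pads swing forward as they close: fully open they stand 13 mm farther back than shut.
Start: joints at [1.164, 0.313, 0.046, 1.304, 0, 1.431], TCP at [0.152, 0.555, 0.231] pointing down, gripper open.
Joint ranges: [-2.76, 2.76], [-0.86, 1.69], [-1.03, 1.26], [-2.2, 2.34], [-1.47, 1.5], [-3.14, 3.14]. Speed limits (rad/s): [2.57, 2.57, 3.14, 3.14, 3.14, 3.14].

### API

Orientations are given as [roll, pitch, yaw] about the fixed x, y, z axes, in that order (R = Rz(yaw) Ry(pitch) Rx(roll)).
In Python, from bench import telemetry, camera, get_calibration, ticket, env gives the robot as it stands.
- The arm moves only by the shell command python3 -m handwheel 'ROWS' [FORCE]. ROWS is JSON, a list that holds one entry, the list of rows, each a list of 5 numbers: the shift along the tool's x, y, z in cm, then the turn about the tool's z in degrees, then the finger opening in cm, from 0 to 8.54. In form: [[[dx, dy, dz, turn, claw], ...]]. A call has 1 to 12 rows; each row is the pose to reach, as a shift and turn from the pose measured when the call began, along the tool's axes at that moment; what a row does not reach only later rows make up. A row lasts 1/8 s, in which the tool goes at most 62.5 mm and 10.7 degrees, less where a joint would pass 70% of its speed; a pose out of reach is approached as far as the arm can. A call with a gripper value outside its range is refused whole. The fingers move at their own pace and stop on an object; FORCE is the grip in N (left out, the last holds). Time passes only in rows, so rows that repeat a pose let the fingers close. It gives the time, the measured TCP pose, the force and the opening at its end, in the units of the state.
- telemetry.sense(): the state, without advancing time (a new reading comes with each control period).
- camera(name): name is "side" or "top"; returns the picture (400x640x3 uint8, red, green, blue); there is no depth.
- get_calibration(name): a dict with "intrinsics" (3x3 intrinsics, pixels), "k1" (the pictures are not rectified: a ray, as slopes to the right and down, at radius r is drawn at 1 + k1 r^2 times it, then the intrinsics apply), "position" and "rotation" of the camera in the world. Camera axes: x right, y up, looking along -z (the intrinsics and any distortion apply to the point x, -y, -z); pixel columns grow to the right and rows downward; lengths in m; the calibration is good to about 2 mm. A picture is of the moment at which its call begins. get_calibration takes no time and is no camera call.
- ticket.sign_off(): hands the job in, once; it reports no verdict.
The state is a dict: "time": time; "joint_positions": joint angles; "joint_vel": joint speeds; "joint_efforts": joint torques, N m; "tool_pos": TCP position; "orientation": TCP orientation; "contact_force": force on the tool from outside, world axes, zero at the start; "moment": the same for the moment, N m; "width": finger opening in m.
Only numpy, scipy, OpenCV 4.12 (cv2) and the standard library are available. Lean on these libraries where they do the work, as an engineer would, in place of code of your own. Each camera call takes 0.05 s, during which the arm holds its last target. There are 200 camera calls.

### The job

Set out the condiment corner of the counter: stand the red ketchup jar in the middle of the cork coaster and the yellow mustard jar in the middle of the white coaster, put the blue sugar box on the black rubber mat midway between the two coasters and in line with them, and stand the small green tub centred on top of the sugar box. Stand the black pepper shaker in the middle of the little brass shelf in front of the napkin dispenser. Everything ends upright and let go; leave the orange beaker standing where it is.

Things in the scene. Friction and masses are not known exactly. Their poses are not given: they have to be found in the camera images.
- ketchup_mid (a point): Red plastic ketchup jar with a cap of the same colour, upright, round, largest diameter 52 mm, 85 mm tall, about 0.25 kg. Point: its centre, 42.5 mm above its underside; z up.
- mustard_mid (a point): Yellow plastic mustard jar with a cap of the same colour, same shape: diameter 52 mm, 85 mm tall, about 0.25 kg. Point: its centre, 42.5 mm above its underside; z up.
- sugar_box_mid (a point): Closed blue sugar box with a flat top, 56 mm along its own x, 76 mm along its own y, 50 mm tall, about 0.18 kg; take it across the 56 mm. It stands at any turn about the vertical. Point: its centre, 25 mm above its underside; z up.
- green_tub_mid (a point): Small round green lidded tub, diameter 50 mm, 40 mm tall, about 0.08 kg. Point: its centre, 20 mm above its underside; z up.
- pepper_mid (a point): Pepper shaker, black with a steel cap, round, diameter 38 mm, 80 mm tall, about 0.1 kg. Point: its centre, 40 mm above its underside; z up.
- beaker_mid (a point): Empty orange plastic beaker, mouth diameter 66 mm, 80 mm tall, loose, standing among the things; not to be moved. Point: its centre, 40 mm above its underside.
- runner: Flat black rubber mat lying fixed on the counter, 80 mm along its own x, 360 mm along its own y, 4 mm thick. Origin: centre of its underside, at counter height, which is exactly midway between the two coasters; the coasters lie 135 mm either side along its y.
- cork_coaster: Tan cork disc, diameter 72 mm, 3 mm thick, fixed on one end of the black mat. Origin: centre of its underside (4 mm above the counter); its top is 7 mm above the counter. Either end of the mat.
- white_coaster: White ceramic disc, diameter 72 mm, 3 mm thick, fixed on the other end of the black mat. Origin: centre of its underside (4 mm above the counter); its top is 7 mm above the counter.
- dispenser: Steel napkin dispenser, fixed to the counter behind the mat as the robot sees it: a low brass-coloured shelf, 80 mm along its own x, 90 mm along its own y, 6 mm high, with the upright napkin box (70 by 90 mm, 90 mm tall) behind it on its +x side. Origin: the middle of the low shelf, at its underside (counter height); the face of the napkin box is 40 mm from it along +x.

How it is judged:
At the end, for the whole second after the job is handed in: Jars on the centres of their coasters and green tub on the centre of the sugar box (14 mm); sugar box on the mat at the midpoint of the coasters and pepper on the middle of the shelf (15 mm); all five within 6 mm of resting height, upright within 7 degrees, at rest (horizontal distance between ketchup_mid and cork_coaster below 0.014 m and height (world z) of ketchup_mid between 0.0435 and 0.0555 m and angle between each of ketchup_mid, mustard_mid, sugar_box_mid, green_tub_mid, pepper_mid's own z axis and vertical below 0.12 rad and horizontal distance between mustard_mid and white_coaster below 0.014 m and height (world z) of mustard_mid between 0.0435 and 0.0555 m and horizontal distance between sugar_box_mid and runner below 0.015 m and height (world z) of sugar_box_mid between 0.023 and 0.035 m and horizontal distance between green_tub_mid and sugar_box_mid below 0.014 m and height (world z) of green_tub_mid between 0.068 and 0.08 m and horizontal distance between pepper_mid and dispenser below 0.015 m and height (world z) of pepper_mid between 0.04 and 0.052 m and linear speed of each of ketchup, mustard, sugar_box, green_tub, pepper below 0.02 m/s); the robot touches nothing.
It fails at once if the orange beaker is moved more than 25 mm or tipped (distance of beaker_mid from where it was at the start of the episode above 0.025 m or angle between beaker_mid's own z axis and vertical above 0.35 rad).
It also fails if it takes over 125 s, if anything falls off the work surface, if the arm or the gripper's body presses on something with over 40 N, if the wrist force passes 120 N, or if a joint passes its speed limit or range.

## Working session

There is one attempt and no reset: what is moved stays moved. The work goes in short steps, Python scripts to look and compute and a shell command to move; the robot and the scene stay as the last step left them, time stands still between calls to the robot, and variables do not carry over. Pictures are saved under pics/ and viewed, on a budget of 14 in all, crops included, one or two more only if the job needs it, and the job is handed in when it is done.

```bash
ls; mkdir -p pics; python3 - <<'E'
from bench import telemetry, camera, get_calibration, env
import cv2, numpy as np
for n in("top","side"):
    im=camera(n); cv2.imwrite(f"pics/{n}0.png",im[:,:,::-1]); np.save(f"{n}0.npy",im)
    print(n,get_calibration(n))
s=telemetry.sense();print(s['time'],s['tool_pos'],s['orientation'],s['width'],env.grasp_offset)
E
```

```text
pics
top {'intrinsics': array([[379.81875699,   0.        , 306.60772953],
       [  0.        , 379.81875699, 196.53487853],
       [  0.        ,   0.        ,   1.        ]]), 'k1': -0.01914575250766496, 'position': array([0.36982365, 0.00211288, 0.91828914]), 'rotation': array([ 0.1947991 ,  0.0186254 , -1.59452007])}
side {'intrinsics': array([[393.70573527,   0.        , 319.98020421],
       [  0.        , 393.70573527, 196.9509369 ],
       [  0.        ,   0.        ,   1.        ]]), 'k1': 0.02659105826030609, 'position': array([ 0.31088446, -0.58473196,  0.84043112]), 'rotation': array([ 0.68766456,  0.01670999, -0.43958596])}
0.1 [0.15141445 0.55423099 0.2304905 ] [-3.13996227e+00 -2.49109717e-04  2.87482614e+00] 0.08545762874006894 0.0187
```

View pics/top0.png

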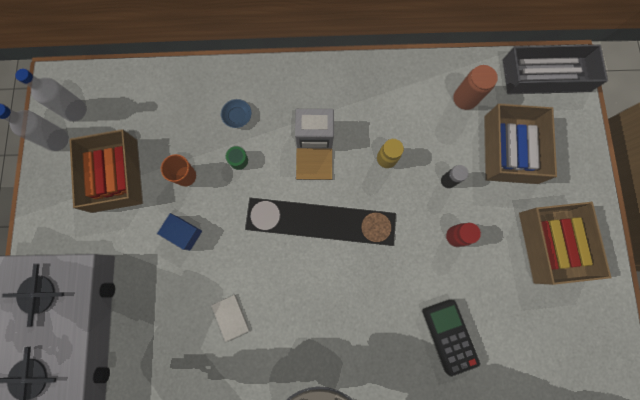

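View pics/side0.png

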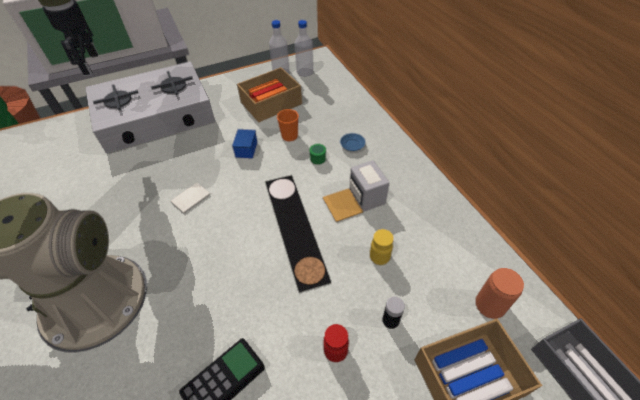

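The top view shows the mat spanning (247,200)–(395,243), with white coaster at (265,215) and cork at (376,227). Ketchup is at (463,235), mustard (390,153), pepper (455,177), green (237,157), sugar (180,232), beaker (179,170) and the shelf at (315,164). The side view shows all of them unobstructed: ketchup (336,343), mustard (382,247), pepper (393,313), tub (318,154), sugar (245,144), shelf (343,206).

```bash
cat > h.py <<'E'
import numpy as np, cv2
from scipy.spatial.transform import Rotation as R
from bench import get_calibration, camera, telemetry
C={n:get_calibration(n) for n in("top","side")}
def ray(n,uv):
    c=C[n];K=c['intrinsics']
    d=np.array([c['k1'],0,0,0,0.])
    p=cv2.undistortPoints(np.array(uv,float).reshape(-1,1,2),K,d)[:,0]
    v=np.c_[p[:,0],-p[:,1],-np.ones(len(p))]
    return c['position'],R.from_euler('xyz',c['rotation']).apply(v)
def plane(n,uv,z):
    o,v=ray(n,uv);return o+v*((z-o[2])/v[:,2])[:,None]
def tri(a,b):
    o1,v1=ray("top",a);o2,v2=ray("side",b);v1,v2=v1[0],v2[0]
    t=np.linalg.lstsq(np.c_[v1,-v2],o2-o1,rcond=None)[0]
    p,q=o1+v1*t[0],o2+v2*t[1]
    return (p+q)/2,np.linalg.norm(p-q)
HS={'red':((172,6),150,60),'yellow':((22,34),130,80),'blue':((105,125),120,40),'green':((60,90),80,30),
 'orange':((5,17),150,60),'brass':((11,22),110,90),'cork':((6,20),60,60)}
def mask(im,name,roi):
    h,s,v=cv2.split(cv2.cvtColor(im,cv2.COLOR_RGB2HSV));h=h.astype(int)
    if name=='white': m=(v>150)&(s<50)
    elif name=='dark': m=(v<60)
    elif name=='nonbg': m=(v<60)
    else:
        (a,b),sm,vm=HS[name]; m=((h>=a)&(h<=b) if a<b else (h>=a)|(h<=b))&(s>sm)&(v>vm)
    z=np.zeros(m.shape,np.uint8);x0,y0,x1,y1=roi;z[y0:y1,x0:x1]=m[y0:y1,x0:x1]
    return z
def blob(im,name,roi,hull=True):
    cs,_=cv2.findContours(mask(im,name,roi),cv2.RETR_EXTERNAL,cv2.CHAIN_APPROX_NONE)
    c=max(cs,key=cv2.contourArea);c=cv2.convexHull(c) if hull else c
    m=cv2.moments(c);return np.array([m['m10'],m['m01']])/m['m00'],c
E
cat > m0.py <<'E'
from h import *
I={n:np.load(n+"0.npy") for n in C}
ROI=dict(ketchup=('red',(440,215,490,255),(315,315,360,370)),mustard=('yellow',(370,130,412,175),(362,222,402,272)),
sugar=('blue',(150,205,210,255),(225,125,265,165)),tub=('green',(220,140,255,175),(303,140,332,168)),
beaker=('orange',(155,145,200,195),(273,103,303,145)),shelf=('brass',(285,140,345,190),(315,180,370,228)),
cork=('cork',(355,205,396,250),(285,248,335,290)),white=('white',(245,195,285,235),(263,172,302,204)),
pepper=('dark',(436,160,472,192),(378,292,410,332)),mat=('dark',(236,190,405,255),(255,165,335,298)))
for k,(c,a,b) in ROI.items():
    r=[]
    for n,roi in(("top",a),("side",b)):
        p,q=blob(I[n],c,roi);r.append(p);cv2.drawContours(I[n],[q],-1,(255,0,255),1)
        bb=cv2.boundingRect(q);print(k,n,p.round(1),bb,end=' ')
    x,e=tri(*r);print('\n   ->',x.round(4),'gap',round(e,4))
t=I["top"][90:270,130:530];s=I["side"][110:375,220:420]
cv2.imwrite("pics/ov.png",np.hstack([cv2.resize(t[:,:200],None,fx=2,fy=2)[:360],cv2.resize(t[:,200:],None,fx=2,fy=2)[:360]])[:,:,::-1])
cv2.imwrite("pics/ovs.png",cv2.resize(s,None,fx=2.2,fy=2.2,interpolation=0)[:,:,::-1])
E
python3 m0.py
```

```text
ketchup top [469.2 232.6] (459, 223, 21, 20) ketchup side [335.6 342.8] (324, 325, 24, 37) 
   -> [ 0.444  -0.3482  0.0631] gap 0.0049
mustard top [389.8 151.9] (378, 139, 25, 27) mustard side [381.2 246.6] (370, 229, 23, 36) 
   -> [ 0.6447 -0.1873  0.0434] gap 0.0032
sugar top [176.9 230.8] (158, 214, 38, 35) sugar side [244.7 143.5] (233, 130, 24, 28) 
   -> [0.4716 0.3291 0.0136] gap 0.0031
tub top [235.6 156.4] (226, 147, 20, 21) tub side [317.4 153.4] (310, 144, 16, 20) 
   -> [0.6527 0.1886 0.0169] gap 0.0034
beaker top [175.  168.1] (161, 155, 29, 28) beaker side [287.9 123.6] (277, 109, 21, 32) 
   -> [0.6197 0.332  0.036 ] gap 0.0068
shelf top [313.7 163.6] (296, 149, 36, 30) shelf side [342.4 204.7] (323, 189, 40, 32) 
   -> [ 6.352e-01 -5.000e-03 -2.000e-04] gap 0.0001
cork top [375.9 226.7] (361, 212, 31, 30) cork side [309.3 270.1] (294, 256, 32, 29) 
   -> [ 0.4717 -0.1502  0.0041] gap 0.0004
white top [266.4 223.4] (254, 218, 25, 11) white side [281.6 188.4] (269, 179, 26, 20) 
   -> [0.4953 0.1115 0.0126] gap 0.0194
pepper top [448.7 180.1] (441, 171, 18, 17) pepper side [390.7 319.2] (383, 310, 18, 18) 
   -> [ 0.5824 -0.3363  0.004 ] gap 0.0001
mat top [320.9 221.3] (246, 198, 150, 47) mat side [295.5 230.2] (270, 190, 53, 82) 
   -> [ 0.4905 -0.0186 -0.0127] gap 0.0005
```

View pics/ov.png

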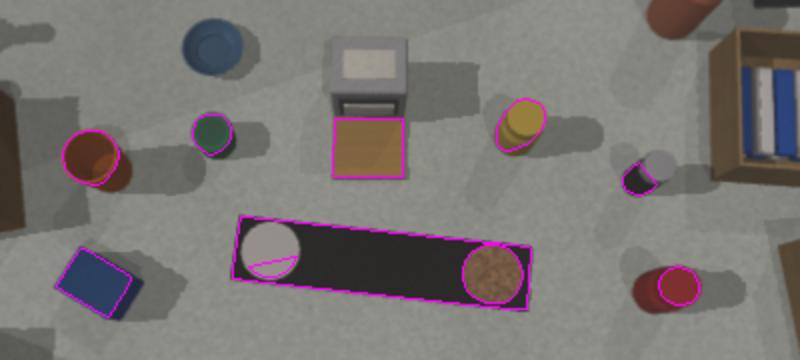

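View pics/ovs.png

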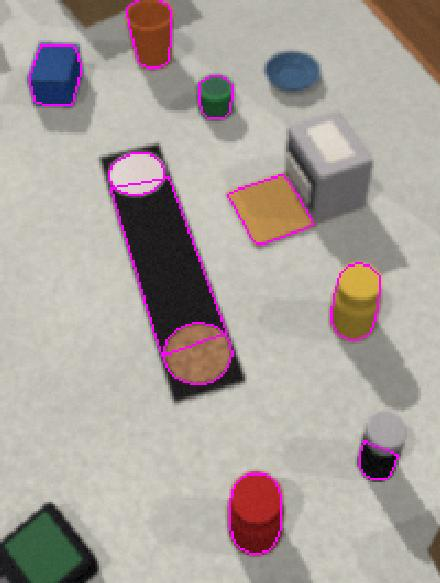

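Overlays: coasters, shelf, mat and side-view silhouettes are good. The top-view masks take only the lit tops (e.g. ketchup (469,233)) and pepper only its dark body, so I will loosen the thresholds to get whole silhouettes.

```bash
cat >> h.py <<'E'
HS.update(red=((170,8),110,30),yellow=((20,36),90,40),blue=((103,128),70,20),green=((55,95),50,20),orange=((3,18),130,35))
E
sed -i 's/v>150)&(s<50)/v>125)\&(s<30)/' h.py
python3 m0.py; python3 - <<'E'
from h import *
I={n:np.load(n+"0.npy") for n in C}
g=cv2.cvtColor(I['top'],cv2.COLOR_RGB2GRAY);print(g[163:190:2,438:472:2])
g=cv2.cvtColor(I['side'],cv2.COLOR_RGB2GRAY);print(g[294:332:2,378:410:2])
print(cv2.cvtColor(I['top'],cv2.COLOR_RGB2HSV)[196:236:4,246:288:4,2]); 
# sugar yaw from bright top face
for n,roi in(("top",(150,205,210,255)),("side",(225,125,265,165))):
    m=mask(I[n],'blue',roi);v=I[n].max(2);t=cv2.threshold(v[m>0],0,255,cv2.THRESH_OTSU)[0]
    cs,_=cv2.findContours(((m>0)&(v>t)).astype(np.uint8),0,1);c=max(cs,key=cv2.contourArea)[:,0]
    P=plane(n,c,.05)[:,:2];r=cv2.minAreaRect((P*1000).astype(np.float32));print(n,t,r)
# mat/shelf rects
for n,nm,roi,z in(("top",'dark',(236,190,405,255),.004),("top",'brass',(285,140,345,190),.006),("side",'brass',(315,180,370,228),.006)):
    c=blob(I[n],nm,roi)[1][:,0];print(nm,cv2.minAreaRect((plane(n,c,z)[:,:2]*1000).astype(np.float32)))
E
```

```text
ketchup top [463.2 234.2] (447, 223, 33, 23) ketchup side [335.6 342.6] (324, 324, 24, 38) 
   -> [ 0.4449 -0.3422  0.0445] gap 0.0002
mustard top [389.8 152.9] (377, 139, 27, 29) mustard side [381.2 246.5] (370, 229, 23, 36) 
   -> [ 0.6434 -0.1874  0.0438] gap 0.0007
sugar top [179.1 231.9] (157, 214, 45, 36) sugar side [244.6 143.5] (233, 130, 24, 28) 
   -> [0.469  0.3206 0.0213] gap 0.0011
tub top [236.5 157.2] (226, 146, 22, 23) tub side [317.3 153.5] (309, 144, 17, 20) 
   -> [0.6503 0.1857 0.02  ] gap 0.0019
beaker top [177.6 170.1] (161, 155, 34, 31) beaker side [287.8 123.4] (277, 108, 21, 33) 
   -> [0.614  0.322  0.0454] gap 0.003
shelf top [313.7 163.6] (296, 149, 36, 30) shelf side [342.4 204.7] (323, 189, 40, 32) 
   -> [ 6.352e-01 -5.000e-03 -2.000e-04] gap 0.0001
cork top [375.9 226.7] (361, 212, 31, 30) cork side [309.3 270.1] (294, 256, 32, 29) 
   -> [ 0.4717 -0.1502  0.0041] gap 0.0004
white top [264.7 214.9] (251, 201, 29, 29) white side [281.6 186.9] (263, 172, 39, 32) 
   -> [0.507  0.117  0.0115] gap 0.0009
pepper top [448.7 180.1] (441, 171, 18, 17) pepper s
[... 2779 characters left out ...]
50 149 150 150 122  44  44]
 [ 55  43 142 150 150 150 150 152  40  43  44]
 [ 42  42  41  98 151 151 129  41  43  44  44]
 [137 145 144 136 133 105  67  59  46  41  42]]
top 80.0 ((468.9192199707031, 317.1269226074219), (73.53944396972656, 54.7239990234375), 58.79834747314453)
side 112.0 ((468.0531921386719, 315.6494140625), (70.82982635498047, 52.72551345825195), 59.061241149902344)
dark ((489.1637268066406, -16.713394165039062), (356.7496337890625, 77.85395812988281), 82.32906341552734)
brass ((633.8408203125, -4.618843078613281), (87.02139282226562, 75.00457000732422), 88.2934799194336)
brass ((633.6044921875, -7.997783660888672), (88.48876190185547, 79.36466979980469), 87.74524688720703)
```

```bash
cat > go.py <<'E'
# usage: go.py x y z yaw_deg : shift in tool axes (cm) and turn (deg) from present pose
import sys;from h import *
s=telemetry.sense();x,y,z,w=map(float,sys.argv[1:5])
r=R.from_euler('xyz',s['orientation']);d=r.inv().apply(np.array([x,y,z])-s['tool_pos'])*100
t=-(w-np.degrees(s['orientation'][2])+180)%360-180
print('t',round(s['time'],2),'at',np.round(s['tool_pos'],4),'rpy',np.degrees(s['orientation']).round(2),'w',round(s['width'],4),'F',np.round(s['contact_force'],1))
print('shift',d.round(2),'turn',round((t+180)%360-180,1),'up 10cm:',(r.inv().apply([0,0,10])).round(2))
E
python3 - <<'E'
from h import *
x,e=tri((459,173.3),(395,305));print('cap',x,e)
print(plane('top',[(459,173.3)],.08),plane('side',[(395,305)],.08))
for n,uv in(('top',(447,188)),('side',(390.5,328))):   # nearest base rim? print ground
    p=plane(n,[uv],0)[0];d=p-C[n]['position'];d[2]=0;print(n,p,(p+.019*d/np.linalg.norm(d)))
E
python3 go.py .469 .3185 .14 238.8
```

```text
cap [ 0.5822623  -0.33543387  0.0743951 ] 0.0021048404229663986
[[ 0.57978539 -0.33292636  0.08      ]] [[ 0.58137403 -0.3373022   0.08      ]]
top [ 0.56334453 -0.33157556  0.        ] [ 0.57287649 -0.34801154  0.        ]
side [ 0.57310904 -0.35156682  0.        ] [ 0.58730776 -0.33894158  0.        ]
t 0.1 at [0.1514 0.5542 0.2305] rpy [-1.7991e+02 -1.0000e-02  1.6472e+02] w 0.0855 F [ 0.7 -0.5 -0.5]
shift [-36.85 -14.35   9.06] turn -74.1 up 10cm: [  0.    -0.02 -10.  ]
```

```bash
python3 -m handwheel '[[[-4,-1.5,0,-9,8.5],[-8,-3,0,-18,8.5],[-12,-4.6,0,-27,8.5],[-16,-6.2,0,-36,8.5],[-20,-7.8,0,-45,8.5],[-24.5,-9.5,1,-54,8.5],[-29,-11.3,3,-62,8.5],[-33,-12.8,5,-70,8.5],[-36,-14,7,-74.1,8.5],[-36.85,-14.35,9,-74.1,8.5],[-36.85,-14.35,9,-74.1,8.5],[-36.85,-14.35,9,-74.1,8.5]]]' 40; python3 go.py .469 .3185 .011 238.8
python3 -c "
from h import *
cv2.imwrite('pics/a1.png',camera('side')[60:310,100:500,::-1])"
```

```text
time: 1.6
tool_pos: [0.4687, 0.3188, 0.1411]
orientation: [-3.142, -0.002, -2.115]
contact_force: [-0.1, 0.1, 0.1]
width: 0.0853
t 1.6 at [0.4687 0.3188 0.1411] rpy [-1.8000e+02 -9.0000e-02 -1.2117e+02] w 0.0853 F [-0.1  0.1  0.1]
shift [-1.000e-02 -5.000e-02  1.301e+01] turn 0.0 up 10cm: [  0.02  -0.   -10.  ]
```

View pics/a1.png

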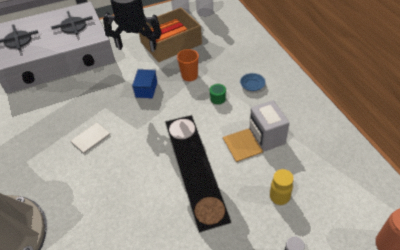

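The side view shows the gripper with fingertips around full-frame (233,103), above and behind the blue box at (245,143). I'll check that against a projection.

```bash
cat >> h.py <<'E'
def proj(n,P):
    c=C[n];q=R.from_euler('xyz',c['rotation']).inv().apply(np.atleast_2d(P)-c['position'])*[1,-1,-1]
    return cv2.projectPoints(q,np.zeros(3),np.zeros(3),c['intrinsics'],np.array([c['k1'],0,0,0,0.]))[0][:,0]
E
python3 -c "
from h import *
print(proj('side',[[.4687,.3188,.141],[.469,.3185,.025]]),proj('top',[[.469,.3185,.05]]))"
```

```text
[[237.85437126 112.22811453]
 [244.8495636  142.98108231]] [[175.69457888 230.8552305 ]]
```

```bash
python3 -m handwheel '[[[0,0,4,0,8.5],[0,0,7,0,8.5],[0,0,10,0,8.5],[0,0,12,0,8.5],[0,0,13,0,8.5],[0,0,13,0,8.5],[0,0,13,0,5],[0,0,13,0,5],[0,0,13,0,5],[0,0,13,0,5],[0,0,13,0,5],[0,0,13,0,5]]]' 40; python3 -m handwheel '[[[0,0,0,0,5],[0,0,0,0,5],[0,0,-1,0,5],[0,0,-3,0,5],[0,0,-6,0,5],[0,0,-9,0,5],[0,0,-10,0,5],[0,0,-10,0,5]]]'; python3 go.py .489 -.0167 .05 172.4;python3 go.py .489 -.0167 .05 262.4
```

```text
time: 3.15
tool_pos: [0.47, 0.3195, 0.0128]
orientation: [-3.14, 0.001, -2.114]
contact_force: [0.7, -0.1, 6.4]
width: 0.0559
time: 4.15
tool_pos: [0.47, 0.3196, 0.1132]
orientation: [-3.139, 0.002, -2.114]
contact_force: [0.1, -0.4, -2.0]
width: 0.0552
t 4.15 at [0.47   0.3196 0.1132] rpy [-1.7985e+02  1.3000e-01 -1.2114e+02] w 0.0552 F [ 0.1 -0.4 -2. ]
shift [ 27.81 -19.     6.3 ] turn 66.5 up 10cm: [ -0.02  -0.03 -10.  ]
t 4.15 at [0.47   0.3196 0.1132] rpy [-1.7985e+02  1.3000e-01 -1.2114e+02] w 0.0552 F [ 0.1 -0.4 -2. ]
shift [ 27.81 -19.     6.3 ] turn -23.5 up 10cm: [ -0.02  -0.03 -10.  ]
```

```bash
python3 -m handwheel '[[[3,-2,0,-3,5],[6.5,-4.4,0,-6,5],[10.5,-7.1,0,-9,5],[14.5,-9.9,0,-13,5],[18.5,-12.6,0,-17,5],[22,-15,0,-20,5],[25,-17,0,-22,5],[27,-18.4,0,-23.5,5],[27.8,-19,1,-23.5,5],[27.8,-19,2,-23.5,5],[27.8,-19,3,-23.5,5],[27.8,-19,3,-23.5,5]]]'; python3 go.py .489 -.0167 .0175 262.4
```

```text
time: 5.65
tool_pos: [0.4877, -0.0154, 0.0816]
orientation: [-3.141, 0.001, -1.703]
contact_force: [-0.2, -0.2, -1.7]
width: 0.0557
t 5.65 at [ 0.4877 -0.0154  0.0816] rpy [-1.7997e+02  8.0000e-02 -9.7570e+01] w 0.0557 F [-0.2 -0.2 -1.7]
shift [ 0.12 -0.14  6.41] turn 0.0 up 10cm: [ -0.01  -0.   -10.  ]
```

```bash
python3 -m handwheel '[[[0.1,-0.1,2,0,5],[0.1,-0.1,4,0,5],[0.1,-0.1,5.5,0,5],[0.1,-0.1,6.2,0,5],[0.1,-0.1,6.4,0,5],[0.1,-0.1,6.5,0,5],[0.1,-0.1,6.5,0,8.5],[0.1,-0.1,6.5,0,8.5],[0.1,-0.1,6.5,0,8.5],[0.1,-0.1,6.5,0,8.5],[0.1,-0.1,5,0,8.5],[0.1,-0.1,2,0,8.5]]]'; python3 -m handwheel '[[[0,0,-4,0,8.5],[0,0,-8,0,8.5],[0,0,-12,0,8.5],[0,0,-13,0,8.5]]]'; python3 go.py .6503 .1857 .12 180
```

```text
time: 7.15
tool_pos: [0.4875, -0.0163, 0.0619]
orientation: [3.14, 0.002, -1.703]
contact_force: [0.9, -0.8, -0.2]
width: 0.0851
time: 7.65
tool_pos: [0.4894, -0.0169, 0.1957]
orientation: [-3.138, 0.001, -1.703]
contact_force: [0.9, 0.1, -1.1]
width: 0.0848
t 7.65 at [ 0.4894 -0.0169  0.1957] rpy [-1.7978e+02  7.0000e-02 -9.7570e+01] w 0.0848 F [ 0.9  0.1 -1.1]
shift [-22.19 -13.25   7.65] turn 82.4 up 10cm: [ -0.01  -0.04 -10.  ]
```

```bash
python3 -m handwheel '[[[-2,-1.2,0,10,8.5],[-5,-3,0,20,8.5],[-8.5,-5,0,30,8.5],[-12,-7.1,0,40,8.5],[-15.5,-9.2,0,50,8.5],[-18.5,-11,0,60,8.5],[-21,-12.5,0,70,8.5],[-22.2,-13.3,1,80,8.5],[-22.2,-13.3,3,82.4,8.5],[-22.2,-13.3,5,82.4,8.5],[-22.2,-13.3,7,82.4,8.5],[-22.2,-13.3,7.6,82.4,8.5]]]' 25; 
python3 - <<'E'
from h import *
I={n:camera(n) for n in C}
for n in C: np.save(n+'1.npy',I[n])
cv2.imwrite('pics/a2.png',cv2.resize(np.hstack([I['top'][130:270,190:430],I['side'][120:260,230:430]]),None,fx=1.8,fy=1.8)[:,:,::-1])
E
python3 go.py .6503 .1857 .006 180
```

```text
time: 9.15
tool_pos: [0.6493, 0.1855, 0.1182]
orientation: [3.142, -0.0, -3.141]
contact_force: [0.1, 0.1, 0.3]
width: 0.0849
t 9.25 at [0.6501 0.1856 0.1195] rpy [ 1.7998e+02  1.1000e-01 -1.7997e+02] w 0.085 F [-0.   0.9  0.3]
shift [-0.000e+00  1.000e-02  1.135e+01] turn 0.0 up 10cm: [ -0.02   0.   -10.  ]
```

View pics/a2.png

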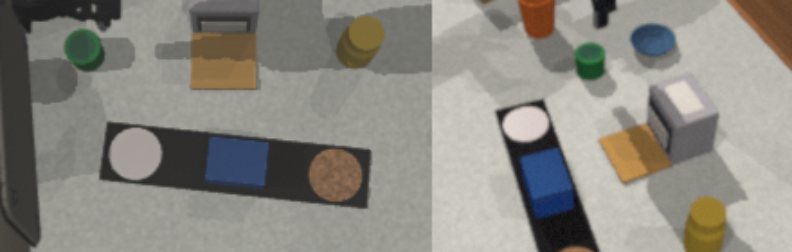

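The picture shows the sugar box sitting on the mat between the coasters, top at about (322,220) in the top view. The tub is untouched, and the gripper is above it.

```bash
python3 - <<'E'
from h import *
I={n:np.load(n+"1.npy") for n in C}
roi={'top':(290,190,350,250),'side':(270,195,312,245)};r=[]
for n in ('top','side'):
    r.append(blob(I[n],'blue',roi[n])[0])
    m=mask(I[n],'blue',roi[n]);v=I[n].max(2);t=cv2.threshold(v[m>0],0,255,cv2.THRESH_OTSU)[0]
    cs,_=cv2.findContours(((m>0)&(v>t)).astype(np.uint8),0,1);c=max(cs,key=cv2.contourArea)[:,0]
    print(n,cv2.minAreaRect((plane(n,blob(I[n],'blue',roi[n])[1][:,0] if n=='top' else c,.054)[:,:2]*1000).astype(np.float32)))
print(tri(*r))
E
python3 -m handwheel '[[[0,0,4,0,8.5],[0,0,7,0,8.5],[0,0,9.5,0,8.5],[0,0,11,0,8.5],[0,0,11.4,0,8.5],[0,0,11.4,0,8.5],[0,0,11.4,0,4.4],[0,0,11.4,0,4.4],[0,0,11.4,0,4.4],[0,0,11.4,0,4.4],[0,0,11.4,0,4.4],[0,0,11.4,0,4.4]]]' 25; python3 -m handwheel '[[[0,0,0,0,4.4],[0,0,0,0,4.4],[0,0,-1,0,4.4],[0,0,-3,0,4.4],[0,0,-6,0,4.4],[0,0,-9,0,4.4],[0,0,-12,0,4.4],[0,0,-12,0,4.4]]]'; python3 go.py .489 -.0167 .12 180
```

```text
top ((485.52880859375, -18.13190460205078), (76.65096282958984, 60.42948532104492), 82.58631896972656)
side ((486.1226501464844, -19.778411865234375), (74.4826889038086, 55.27748107910156), 82.86457061767578)
(array([ 0.48834588, -0.0188219 ,  0.02912463]), np.float64(0.0007583761069340825))
time: 10.75
tool_pos: [0.6509, 0.1857, 0.0066]
orientation: [3.141, 0.004, -3.141]
contact_force: [-0.3, -0.2, 5.5]
width: 0.049
time: 11.75
tool_pos: [0.6524, 0.186, 0.1299]
orientation: [3.14, 0.009, -3.141]
contact_force: [0.5, -0.3, -1.3]
width: 0.0492
t 11.75 at [0.6524 0.186  0.1299] rpy [ 179.92    0.52 -179.97] w 0.0492 F [ 0.5 -0.3 -1.3]
shift [ 16.36 -20.26   0.82] turn 0.0 up 10cm: [ -0.09   0.01 -10.  ]
```

```bash
python3 -m handwheel '[[[2,-2.5,0,0,4.4],[5,-6.2,0,0,4.4],[8,-9.9,0,0,4.4],[11,-13.6,0,0,4.4],[13.5,-16.7,0,0,4.4],[15.5,-19.2,0,0,4.4],[16.5,-20.4,1,0,4.4],[16.5,-20.4,2.5,0,4.4],[16.5,-20.4,4,0,4.4],[16.5,-20.4,5,0,4.4],[16.5,-20.4,5,0,4.4],[16.5,-20.4,5,0,4.4]]]'; python3 go.py .4875 -.0185 .0608 180
```

```text
time: 13.25
tool_pos: [0.4884, -0.0178, 0.0782]
orientation: [3.14, 0.009, -3.14]
contact_force: [0.2, 0.2, -0.6]
width: 0.0487
t 13.25 at [ 0.4884 -0.0178  0.0782] rpy [ 179.91    0.54 -179.93] w 0.0487 F [ 0.2  0.2 -0.6]
shift [ 0.11 -0.08  1.74] turn 0.1 up 10cm: [ -0.09   0.02 -10.  ]
```

```bash
python3 -m handwheel '[[[0.1,-0.1,0.8,0,4.4],[0.1,-0.1,1.3,0,4.4],[0.1,-0.1,1.6,0,4.4],[0.1,-0.1,1.75,0,4.4],[0.1,-0.1,1.75,0,4.4],[0.1,-0.1,1.75,0,4.4],[0.1,-0.1,1.75,0,8.5],[0.1,-0.1,1.75,0,8.5],[0.1,-0.1,1.75,0,8.5],[0.1,-0.1,1.75,0,8.5],[0.1,-0.1,0,0,8.5],[0.1,-0.1,-3,0,8.5]]]'; python3 -m handwheel '[[[0,0,-4,0,8.5],[0,0,-8,0,8.5],[0,0,-8.5,0,8.5]]]'; python3 go.py .6435 -.1874 .20 180
```

```text
time: 14.75
tool_pos: [0.486, -0.0186, 0.1077]
orientation: [3.14, 0.007, -3.14]
contact_force: [-0.4, -0.2, 1.1]
width: 0.0851
time: 15.12
tool_pos: [0.4874, -0.0191, 0.1958]
orientation: [3.141, 0.012, -3.14]
contact_force: [0.3, -0.5, 0.9]
width: 0.0851
t 15.12 at [ 0.4874 -0.0191  0.1958] rpy [ 179.95    0.7  -179.93] w 0.0851 F [ 0.3 -0.5  0.9]
shift [-15.6  -16.84  -0.24] turn 0.1 up 10cm: [ -0.12   0.01 -10.  ]
```

```bash
python3 -m handwheel '[[[-2,-2.1,0,0,8.5],[-5,-5.4,0,0,8.5],[-8,-8.6,0,0,8.5],[-11,-11.9,0,0,8.5],[-13.5,-14.6,0,0,8.5],[-15,-16.2,0,0,8.5],[-15.6,-16.8,1,0,8.5],[-15.6,-16.8,4,0,8.5],[-15.6,-16.8,6,0,8.5],[-15.6,-16.8,6,0,8.5]]]' 50;  python3 go.py .6435 -.1874 .020 180
python3 - <<'E'
from h import *
I={n:camera(n) for n in C}
r=[blob(I['top'],'green',(290,190,350,250))[0],blob(I['side'],'green',(265,175,325,250))[0]];print('tub',tri(*r))
cv2.imwrite('pics/a3.png',cv2.resize(np.hstack([I['top'][110:270,240:440],I['side'][120:280,260:440]]),None,fx=2,fy=2)[:,:,::-1])
E
```

```text
time: 16.38
tool_pos: [0.642, -0.1854, 0.1344]
orientation: [3.138, 0.007, -3.14]
contact_force: [-0.1, -0.0, 0.0]
width: 0.0851
t 16.38 at [ 0.642  -0.1854  0.1344] rpy [ 179.81    0.38 -179.9 ] w 0.0851 F [-0.1 -0.   0. ]
shift [-0.07 -0.23 11.44] turn 0.1 up 10cm: [ -0.07   0.03 -10.  ]
tub (array([ 0.48676627, -0.01924479,  0.07741648]), np.float64(0.0011373703176254767))
```

View pics/a3.png

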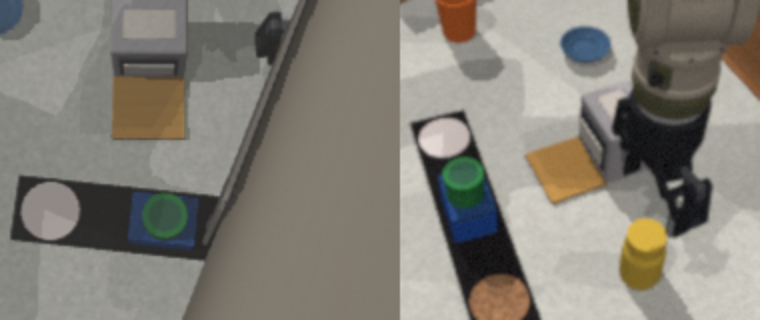

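The tub stands centred on the sugar box, top-view crop (165,216) and triangulated to within 2 mm. The gripper is above the mustard.

```bash
python3 -m handwheel '[[[-0.1,-0.2,2,0,8.5],[-0.1,-0.2,5,0,8.5],[-0.1,-0.2,8,0,8.5],[-0.1,-0.2,10.5,0,8.5],[-0.1,-0.2,11.4,0,8.5],[-0.1,-0.2,11.4,0,8.5],[-0.1,-0.2,11.4,0,4.7],[-0.1,-0.2,11.4,0,4.7],[-0.1,-0.2,11.4,0,4.7],[-0.1,-0.2,11.4,0,4.7],[-0.1,-0.2,11.4,0,4.7],[-0.1,-0.2,11.4,0,4.7]]]' 50; python3 -m handwheel '[[[0,0,0,0,4.7],[0,0,0,0,4.7],[0,0,-1,0,4.7],[0,0,-3,0,4.7],[0,0,-7,0,4.7],[0,0,-11,0,4.7],[0,0,-15,0,4.7],[0,0,-16,0,4.7],[0,0,-16,0,4.7]]]'; python3 go.py .5072 .1171 .1 172
```

```text
time: 17.98
tool_pos: [0.6474, -0.1883, 0.0254]
orientation: [3.141, 0.014, -3.14]
contact_force: [-0.2, 2.0, 6.9]
width: 0.0505
time: 19.1
tool_pos: [0.6452, -0.1885, 0.1853]
orientation: [3.141, 0.015, -3.14]
contact_force: [0.3, -0.4, -3.7]
width: 0.0503
t 19.1 at [ 0.6452 -0.1885  0.1853] rpy [ 179.98    0.85 -179.89] w 0.0503 F [ 0.3 -0.4 -3.7]
shift [13.86 30.58  8.34] turn 8.1 up 10cm: [ -0.15   0.   -10.  ]
```

```bash
python3 -m handwheel '[[[1,2.2,0,0,4.7],[3,6.6,0,0,4.7],[5,11,0,0,4.7],[7,15.4,0,0,4.7],[9,19.8,0,0,4.7],[11,24.2,0,0,4.7],[12.8,28.2,0,0,4.7],[13.8,30.5,1,0,4.7],[13.8,30.5,4,0,4.7],[13.8,30.5,8,0,4.7],[13.8,30.5,11,0,4.7],[13.8,30.5,11,0,4.7]]]'; python3 go.py .5072 .1171 .0325 180
```

```text
time: 20.6
tool_pos: [0.504, 0.116, 0.0692]
orientation: [-3.141, 0.005, -3.14]
contact_force: [-0.1, -0.1, -2.1]
width: 0.0503
t 20.6 at [0.504  0.116  0.0692] rpy [-179.98    0.31 -179.89] w 0.0503 F [-0.1 -0.1 -2.1]
shift [-0.3   0.11  3.67] turn 0.1 up 10cm: [ -0.05  -0.   -10.  ]
```

```bash
python3 -m handwheel '[[[-0.4,0.1,1,0,4.7],[-0.4,0.1,2,0,4.7],[-0.4,0.1,2.8,0,4.7],[-0.4,0.1,3.3,0,4.7],[-0.4,0.1,3.4,0,4.7],[-0.4,0.1,3.4,0,4.7],[-0.4,0.1,3.4,0,4.7]]]'; python3 go.py .5085 .1171 .0325 180
python3 - <<'E'
from h import *
I={n:camera(n) for n in C}
a=blob(I['side'],'yellow',(225,120,330,215));print(cv2.boundingRect(a[1]),a[0],proj('side',[.5072,.1171,.0495]))
cv2.imwrite('pics/a4.png',cv2.resize(I['side'][90:260,220:420],None,fx=3,fy=3)[:,:,::-1])
E
```

```text
time: 21.48
tool_pos: [0.5085, 0.117, 0.0356]
orientation: [-3.141, 0.006, -3.14]
contact_force: [0.3, -0.8, -2.2]
width: 0.0505
t 21.48 at [0.5085 0.117  0.0356] rpy [-179.98    0.36 -179.89] w 0.0505 F [ 0.3 -0.8 -2.2]
shift [0.   0.01 0.31] turn 0.1 up 10cm: [ -0.06  -0.   -10.  ]
(270, 163, 20, 32) [277.56685769 181.03581662] [[280.26112939 177.76033931]]
```

View pics/a4.png

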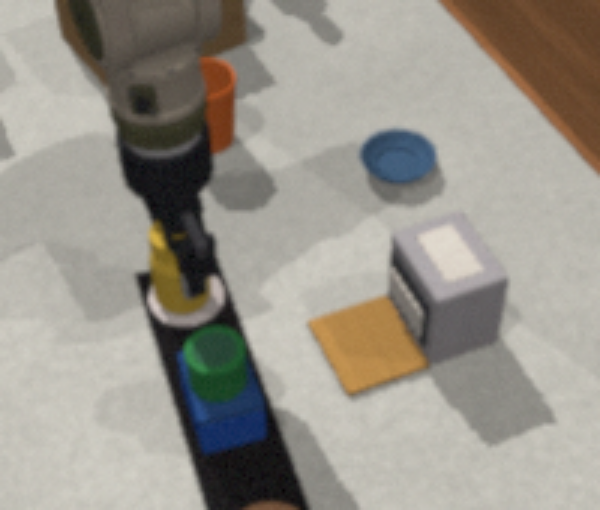

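The jar is just above the white coaster at about (280,187) and looks centred. I'll lower it 3 mm, release it and leave.

```bash
python3 -m handwheel '[[[0,0,0.15,0,4.7],[0,0,0.3,0,4.7],[0,0,0.35,0,4.7],[0,0,0.35,0,4.7],[0,0,0.35,0,8.5],[0,0,0.35,0,8.5],[0,0,0.35,0,8.5],[0,0,0.35,0,8.5],[0,0,-2,0,8.5],[0,0,-7,0,8.5],[0,0,-12,0,8.5],[0,0,-16,0,8.5]]]';  python3 go.py .445 -.342 .20 180
```

```text
time: 23.08
tool_pos: [0.5078, 0.1171, 0.1977]
orientation: [-3.141, 0.008, -3.14]
contact_force: [0.3, -0.1, -0.9]
width: 0.085
t 23.07 at [0.5078 0.1171 0.1977] rpy [-179.99    0.44 -179.89] w 0.085 F [ 0.3 -0.1 -0.9]
shift [  6.37 -45.9   -0.27] turn 0.1 up 10cm: [ -0.08  -0.   -10.  ]
```

```bash
python3 -m handwheel '[[[0.3,-2.5,0,0,8.5],[1,-7.5,0,0,8.5],[1.7,-12.5,0,0,8.5],[2.4,-17.5,0,0,8.5],[3.1,-22.5,0,0,8.5],[3.8,-27.5,0,0,8.5],[4.5,-32.5,0,0,8.5],[5.2,-37.5,0,0,8.5],[5.9,-42.5,0,0,8.5],[6.3,-45,0,0,8.5],[6.4,-45.9,3,0,8.5],[6.4,-45.9,6,0,8.5]]]'; python3 -m handwheel '[[[0,0,0,0,8.5]]]'; python3 go.py .445 -.342 .022 180
python3 - <<'E'
from h import *
I={n:camera(n) for n in C}
roi={'top':(240,175,290,235),'side':(255,140,310,210)}
print('mustard',tri(*[blob(I[n],'yellow',roi[n])[0] for n in('top','side')]))
E
```

```text
time: 24.58
tool_pos: [0.4451, -0.3435, 0.1367]
orientation: [-3.14, 0.009, -3.141]
contact_force: [-0.4, 0.5, -0.3]
width: 0.0853
time: 24.7
tool_pos: [0.4436, -0.3422, 0.1343]
orientation: [3.139, 0.005, 3.141]
contact_force: [0.0, 0.7, 0.3]
width: 0.0851
t 24.7 at [ 0.4436 -0.3422  0.1343] rpy [179.85   0.28 179.99] w 0.0851 F [0.  0.7 0.3]
shift [-9.000e-02 -1.000e-02  1.123e+01] turn -0.0 up 10cm: [ -0.05   0.03 -10.  ]
mustard (array([ 0.50447927,  0.12668759, -0.01005475]), np.float64(0.020178581395295794))
```

```bash
python3 - <<'E'
from h import *
I={n:camera(n) for n in C}
cv2.imwrite('pics/a5.png',cv2.resize(np.hstack([I['top'][120:280,230:500],I['side'][120:280,250:380]]),None,fx=2,fy=2)[:,:,::-1])
E
```

```text
(no output)
```

View pics/a5.png

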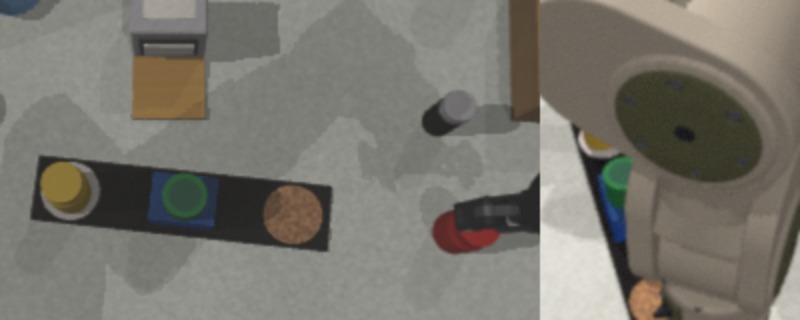

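The side view is blocked by the arm, which explains the bad mustard triangulation. The top view shows the mustard upright on the white coaster, cap at about (262,212), and the gripper at the ketchup.

```bash
python3 -m handwheel '[[[-0.1,0,2,0,8.5],[-0.1,0,5,0,8.5],[-0.1,0,8,0,8.5],[-0.1,0,10.5,0,8.5],[-0.1,0,11.2,0,8.5],[-0.1,0,11.2,0,8.5],[-0.1,0,11.2,0,4.7],[-0.1,0,11.2,0,4.7],[-0.1,0,11.2,0,4.7],[-0.1,0,11.2,0,4.7],[-0.1,0,11.2,0,4.7],[-0.1,0,11.2,0,4.7]]]' 50; python3 -m handwheel '[[[0,0,0,0,4.7],[0,0,0,0,4.7],[0,0,-1,0,4.7],[0,0,-3,0,4.7],[0,0,-7,0,4.7],[0,0,-11,0,4.7],[0,0,-12,0,4.7],[0,0,-12,0,4.7]]]'; python3 go.py .4717 -.1502 .1 180
```

```text
time: 26.4
tool_pos: [0.4489, -0.3447, 0.0278]
orientation: [-3.138, 0.012, -3.141]
contact_force: [-0.2, 1.6, 5.8]
width: 0.0502
time: 27.4
tool_pos: [0.4476, -0.3444, 0.1481]
orientation: [-3.137, 0.013, -3.141]
contact_force: [0.3, -0.0, -2.3]
width: 0.0503
t 27.4 at [ 0.4476 -0.3444  0.1481] rpy [-179.73    0.75 -179.95] w 0.0503 F [ 0.3 -0.  -2.3]
shift [-2.37 19.44  4.75] turn 0.0 up 10cm: [ -0.13  -0.05 -10.  ]
```

```bash
python3 -m handwheel '[[[-0.4,3,0,0,4.7],[-0.9,7,0,0,4.7],[-1.4,11,0,0,4.7],[-2,15,0,0,4.7],[-2.4,18,0,0,4.7],[-2.6,19.4,2,0,4.7],[-2.6,19.4,5,0,4.7],[-2.6,19.4,8,0,4.7],[-2.6,19.4,9.5,0,4.7],[-2.6,19.4,9.5,0,4.7]]]'; python3 go.py .4745 -.1505 .0348 180
```

```text
time: 28.65
tool_pos: [0.4731, -0.1501, 0.0508]
orientation: [-3.139, 0.009, -3.141]
contact_force: [0.1, -0.1, -1.3]
width: 0.05
t 28.65 at [ 0.4731 -0.1501  0.0508] rpy [-179.84    0.53 -179.96] w 0.05 F [ 0.1 -0.1 -1.3]
shift [-0.12 -0.03  1.6 ] turn 0.0 up 10cm: [ -0.09  -0.03 -10.  ]
```

```bash
python3 -m handwheel '[[[-0.1,0,0.6,0,4.7],[-0.1,0,1.1,0,4.7],[-0.1,0,1.5,0,4.7],[-0.1,0,1.65,0,4.7],[-0.1,0,1.65,0,4.7],[-0.1,0,1.65,0,8.5],[-0.1,0,1.65,0,8.5],[-0.1,0,1.65,0,8.5],[-0.1,0,1.65,0,8.5],[-0.1,0,-1,0,8.5],[-0.1,0,-5,0,8.5],[-0.1,0,-10,0,8.5]]]'; python3 -m handwheel '[[[0,0,-4,0,8.5],[0,0,-4,0,8.5]]]'; python3 go.py .581 -.336 .13 180
```

```text
time: 30.15
tool_pos: [0.4723, -0.1494, 0.1511]
orientation: [-3.14, 0.007, -3.141]
contact_force: [1.0, -0.5, 0.6]
width: 0.0849
time: 30.4
tool_pos: [0.4742, -0.1504, 0.1946]
orientation: [-3.137, 0.013, -3.141]
contact_force: [0.1, -0.6, -0.5]
width: 0.0847
t 30.4 at [ 0.4742 -0.1504  0.1946] rpy [-179.72    0.77 -179.96] w 0.0847 F [ 0.1 -0.6 -0.5]
shift [-10.58 -18.53   6.69] turn 0.0 up 10cm: [ -0.13  -0.05 -10.  ]
```

```bash
python3 -m handwheel '[[[-1.5,-2.6,0,0,8.5],[-4,-7,0,0,8.5],[-6.5,-11.4,0,0,8.5],[-8.5,-14.9,0,0,8.5],[-10,-17.5,0,0,8.5],[-10.6,-18.5,2,0,8.5],[-10.6,-18.5,5,0,8.5],[-10.6,-18.5,6,0,8.5],[-10.6,-18.5,6,0,8.5]]]' 30; python3 go.py .581 -.336 .03 180
python3 - <<'E'
from h import *
I={n:camera(n) for n in C}
P={'mustard':('yellow',(240,175,290,235),(255,140,310,210)),'ketchup':('red',(350,195,410,255),(275,210,350,300)),'tub':('green',(290,190,350,250),(265,175,325,250))}
for k,(c,a,b) in P.items():
    r=[blob(I['top'],c,a)[0],blob(I['side'],c,b)[0]];print(k,np.round(r,1),tri(*r))
cv2.imwrite('pics/a6.png',cv2.resize(np.hstack([I['top'][120:280,230:480],I['side'][150:310,255:405]]),None,fx=2,fy=2)[:,:,::-1])
E
```

```text
time: 31.52
tool_pos: [0.58, -0.3343, 0.1353]
orientation: [-3.139, 0.011, -3.14]
contact_force: [-0.7, 0.3, -0.5]
width: 0.085
t 31.52 at [ 0.58   -0.3343  0.1353] rpy [-179.84    0.62 -179.93] w 0.085 F [-0.7  0.3 -0.5]
shift [ 1.000e-02 -1.400e-01  1.053e+01] turn 0.1 up 10cm: [ -0.11  -0.03 -10.  ]
mustard [[262.2 213.1]
 [279.3 178.2]] (array([0.5052275 , 0.11833679, 0.04771499]), np.float64(0.0007781132839166331))
ketchup [[379.3 225.1]
 [307.9 260.2]] (array([ 0.47012222, -0.15035403,  0.05187033]), np.float64(0.00010148586072075263))
tub [[322.  217.6]
 [291.5 210. ]] (array([ 0.48653725, -0.01918644,  0.07784806]), np.float64(0.0014548700221360346))
```

View pics/a6.png

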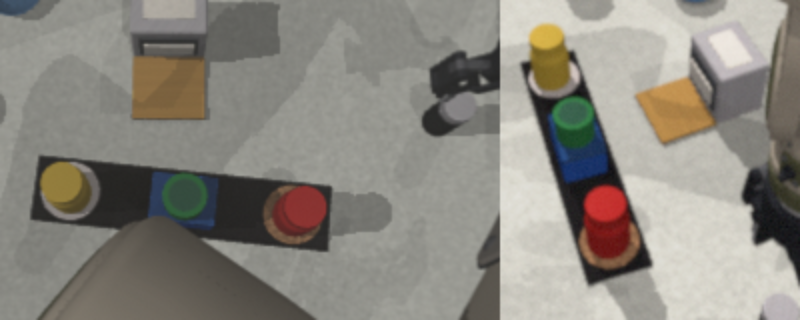

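Both jars stand on their coasters, mustard within 3 mm and ketchup within 2 mm of centre, and the tub is on the box. Pepper is next, under the gripper at top-view (455,177).

```bash
python3 -m handwheel '[[[-0.1,-0.15,2,0,8.5],[-0.1,-0.15,5,0,8.5],[-0.1,-0.15,8,0,8.5],[-0.1,-0.15,10,0,8.5],[-0.1,-0.15,10.5,0,8.5],[-0.1,-0.15,10.5,0,8.5],[-0.1,-0.15,10.5,0,3.3],[-0.1,-0.15,10.5,0,3.3],[-0.1,-0.15,10.5,0,3.3],[-0.1,-0.15,10.5,0,3.3],[-0.1,-0.15,10.5,0,3.3],[-0.1,-0.15,10.5,0,3.3]]]' 30; python3 -m handwheel '[[[0,0,0,0,3.3],[0,0,0,0,3.3],[0,0,-1,0,3.3],[0,0,-3,0,3.3],[0,0,-7,0,3.3],[0,0,-11,0,3.3],[0,0,-12,0,3.3],[0,0,-12,0,3.3]]]'; python3 go.py .6345 -.0055 .1 180
```

```text
time: 33.12
tool_pos: [0.5842, -0.3375, 0.0336]
orientation: [-3.136, 0.015, -3.14]
contact_force: [-0.4, 2.0, 5.5]
width: 0.0373
time: 34.12
tool_pos: [0.5826, -0.3371, 0.154]
orientation: [-3.135, 0.016, -3.14]
contact_force: [-0.2, 0.0, -1.5]
width: 0.0377
t 34.12 at [ 0.5826 -0.3371  0.154 ] rpy [-179.62    0.92 -179.92] w 0.0377 F [-0.2  0.  -1.5]
shift [-5.15 33.18  5.26] turn 0.1 up 10cm: [ -0.16  -0.07 -10.  ]
```

```bash
python3 -m handwheel '[[[-0.3,2,0,0,3.3],[-0.9,6,0,0,3.3],[-1.7,11,0,0,3.3],[-2.5,16,0,0,3.3],[-3.3,21,0,0,3.3],[-4.1,26,0,0,3.3],[-4.8,30,0,0,3.3],[-5.3,32.8,0,0,3.3],[-5.3,33.2,3,0,3.3],[-5.3,33.2,6,0,3.3],[-5.3,33.2,9,0,3.3],[-5.3,33.2,9,0,3.3]]]'; python3 go.py .636 -.0055 .0398 180
python3 - <<'E'
from h import *
I={n:camera(n) for n in C}
cv2.imwrite('pics/a7.png',cv2.resize(np.hstack([I['top'][100:260,240:420],I['side'][130:290,280:440]]),None,fx=2.3,fy=2.3)[:,:,::-1])
E
```

```text
time: 35.62
tool_pos: [0.6325, -0.0039, 0.0583]
orientation: [-3.136, 0.007, -3.139]
contact_force: [0.2, 0.0, -0.5]
width: 0.0374
t 35.62 at [ 0.6325 -0.0039  0.0583] rpy [-179.7     0.41 -179.87] w 0.0374 F [ 0.2  0.  -0.5]
shift [-0.33 -0.15  1.86] turn 0.1 up 10cm: [ -0.07  -0.05 -10.  ]
```

View pics/a7.png

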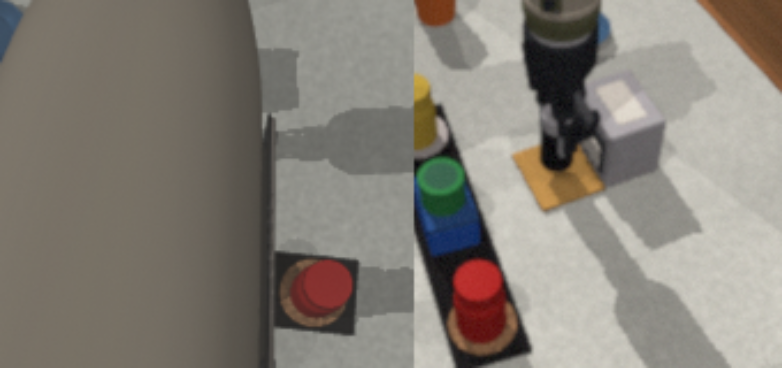

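The pepper is held upright above the shelf, side-view (342,203). I'll lower it and let go.

```bash
python3 -m handwheel '[[[-0.3,-0.15,0.6,0,3.3],[-0.3,-0.15,1.2,0,3.3],[-0.3,-0.15,1.6,0,3.3],[-0.3,-0.15,1.85,0,3.3],[-0.3,-0.15,1.85,0,3.3],[-0.3,-0.15,1.85,0,3.3],[-0.3,-0.15,1.85,0,8.5],[-0.3,-0.15,1.85,0,8.5],[-0.3,-0.15,1.85,0,8.5],[-0.3,-0.15,1.85,0,8.5],[-0.3,-0.15,1.85,0,8.5],[-0.3,-0.15,1.85,0,8.5]]]'; python3 -m handwheel '[[[0,0,-3,0,8.5],[0,0,-7,0,8.5],[0,0,-12,0,8.5],[0,0,-16,0,8.5],[0,0,-18,0,8.5],[3,-5,-18,0,8.5],[6,-10,-18,0,8.5],[9,-15,-18,0,8.5],[12,-20,-18,0,8.5],[15,-25,-18,0,8.5],[17,-30,-18,0,8.5],[18,-34,-18,0,8.5]]]'
python3 -m handwheel '[[[0,-5,0,0,8.5],[2,-9,0,0,8.5],[4,-10,0,0,8.5],[4,-10,0,0,8.5]]]'
python3 - <<'E'
from h import *
I={n:camera(n) for n in C}
P={'mustard':('yellow',(240,175,290,235),(255,140,310,210)),'ketchup':('red',(350,195,410,255),(275,210,350,300)),'tub':('green',(290,190,350,250),(265,175,325,250)),'sugar':('blue',(290,190,350,250),(265,185,325,250)),
'beaker':('orange',(155,145,200,195),(273,103,303,145)),'pepper_dark':('dark',(295,140,337,190),(325,180,362,222))}
for k,(c,a,b) in P.items():
    try: r=[blob(I['top'],c,a)[0],blob(I['side'],c,b)[0]];x,e=tri(*r);print(k,np.round(r,1).tolist(),x.round(4),round(e,4))
    except Exception as e: print(k,e)
print(proj('top',[[.6345,-.0055,.006],[.6345,-.0055,.086]]),proj('side',[[.6345,-.0055,.006],[.6345,-.0055,.086]]))
cv2.imwrite('pics/a8.png',cv2.resize(np.hstack([I['top'][100:260,150:410],I['side'][100:260,230:370]]),None,fx=2,fy=2)[:,:,::-1])
cv2.imwrite('pics/a8p.png',cv2.resize(np.hstack([I['top'][110:200,280:350],I['side'][150:240,310:400]]),None,fx=5,fy=5)[:,:,::-1])
s=telemetry.sense();print(s['time'],s['tool_pos'],s['contact_force'])
E
```

```text
time: 37.22
tool_pos: [0.639, -0.0064, 0.0437]
orientation: [-3.135, 0.014, -3.14]
contact_force: [0.3, -0.7, 0.6]
width: 0.085
time: 38.72
tool_pos: [0.4558, -0.3475, 0.2235]
orientation: [-3.135, 0.014, -3.141]
contact_force: [0.7, -0.0, -0.3]
width: 0.0853
time: 39.22
tool_pos: [0.4143, -0.4476, 0.2235]
orientation: [-3.136, 0.014, 3.14]
contact_force: [0.9, 0.2, -0.2]
width: 0.0848
mustard SVD did not converge in Linear Least Squares
ketchup max() iterable argument is empty
tub max() iterable argument is empty
sugar [[321.1, 219.9], [289.8, 236.3]] [ 0.4845 -0.0187 -0.0293] 0.0235
beaker max() iterable argument is empty
pepper_dark [[314.9, 163.0], [333.5, 211.1]] [ 0.6229 -0.0067 -0.0086] 0.031
[[313.96232208 163.13164106]
 [313.97463187 153.33801609]] [[342.28424464 203.46988097]
 [343.13513099 183.92863005]]
39.325 [ 0.41579882 -0.44655616  0.22386326] [0.74752448 1.06506196 0.44443464]
 ** On entry to DLASCL parameter number  4 had an illegal value
 ** On entry to DLASCL parameter number  4 had an illegal value
 ** On entry to DLASCL parameter number  4 had an illegal value
 ** On entry to DLASCL parameter number  4 had an illegal value
 ** On entry to DLASCL parameter number  5 had an illegal value
 ** On entry to DLASCL parameter number  4 had an illegal valueh.py:32: RuntimeWarning: invalid value encountered in divide
  m=cv2.moments(c);return np.array([m['m10'],m['m01']])/m['m00'],c
```

View pics/a8.png

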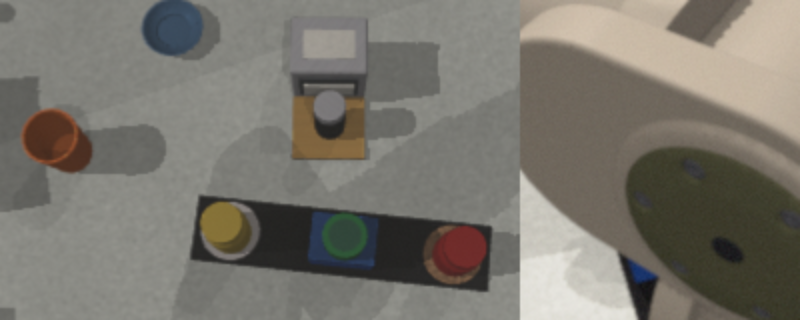

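View pics/a8p.png

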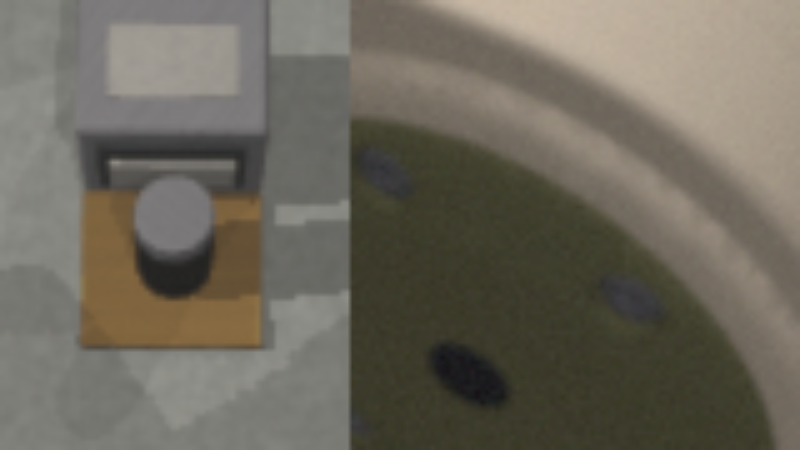

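The top view shows the pepper on the shelf with its cap at (314.8,152.8); a centred pepper would be at (314.0,153.3), so it is about 2 mm off. The jars, box, tub and beaker are upright and unmoved. The arm blocks the side view, but the earlier two-view checks of jars and tub were good.

```bash
python3 - <<'E'
from bench import ticket,telemetry
print(ticket.sign_off(), telemetry.sense()['time'])
E
```

```text
the job is handed in; nothing more can be done
the job is handed in; nothing more can be done
```

All five things are in place, upright and let go, and I handed the job in at about 39 s of the 125 s; sign-off gives no verdict. I measured from two views, then placed the sugar box, tub, mustard, ketchup and pepper in that order, each in one try.

| Object | Target | Offset at last check | View used |
|---|---|---|---|
| Ketchup jar | Cork coaster | about 2 mm | two views |
| Mustard jar | White coaster | about 3 mm | two views |
| Sugar box | Midpoint of mat | about 2 mm | two views |
| Green tub | Centre of sugar box | about 2 mm | two views |
| Pepper shaker | Middle of shelf | about 2 mm | top view only |

- **Heights:** The two-view heights came within about 4 mm of the expected resting heights. The pepper's height after placing was not measured from two views.
- **Beaker:** It stands at its starting position in the last top view, about (178,170).
- **Checks that failed:** The first two-view check of the mustard (20 mm mismatch) and the final check of everything failed because the arm blocked the side camera. The mustard check passed when repeated. The final state therefore rests on the last top view plus the earlier two-view measurements. The sugar box's figure dates from before the tub went on.

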